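# Tip the wheel nut out of its dump cup

### The arm

A 6-joint arm with a two-finger parallel gripper is mounted at the origin on the work surface. World frame = base frame: x ahead of the robot, y to its left, z up, the work surface at z = 0. Lengths are in m, angles in rad, forces in N, time in s.
With the tool pointing down it reaches from about 0.4 to 0.825 m from the base axis. Payload 7 kg.
Tool frame: the origin (TCP) lies midway between the tips of the shut fingers; the grasp point (between the pads) lies 19 mm behind it; x points along the fingers, y is the direction in which the jaws open and shut, and the axes are right-handed (so a half turn about x gives the same grasp; the last joint's range is limited). The gripper opens to 85 mm and grips with 20 to 120 N. Pads are 22 mm wide; open, the fingers measure 114 mm over their backs; the gripper's body (76 mm by 85 mm) begins 54 mm behind the grasp point. The pads swing forward as they close: fully open they stand 13 mm farther back than shut.
Start: joints at [-0.872, 0.359, 0.012, 0, -1.224, -0.288], TCP at [0.27, -0.619, 0.231] pointing down, gripper open.
Joint ranges: [-3.07, 3.07], [-1.43, 2.12], [-1.02, 1.25], [-3.03, 1.67], [-3.05, -0], [-3.03, 3.03]. Speed limits (rad/s): [2.39, 2.39, 3.01, 3.14, 3.14, 3.14].

### API

Orientations are given as a unit quaternion [x, y, z, w].
In Python, from plant import readout, optics, bot gives the robot as it stands.
- The arm moves only by the tool carry_out, never from a script. Its argument "series" is a list of rows, each a list of 2 entries, a list of its own where there are three numbers: the shift along the tool's x, y, z scaled (see below), then the turn, a rotation vector about the tool's x, y, z scaled (see below). In form: [[[x, y, z], [rx, ry, rz]], ...]. A call has exactly 10 rows; each row shifts and turns the commanded pose from where the row before left it, along the tool's axes as they then stand; what a row does not reach is not made up. The controller multiplies each number of a shift by 30 cm and each number of a turn by 360 degrees. A row lasts 1/8 s, in which the tool goes at most 62.5 mm and 10.7 degrees, less where a joint would pass 70% of its speed; a pose out of reach is approached as far as the arm can. A call with a number of a shift or a turn outside -1 to 1 is refused whole. A call with a gripper value outside its range is refused whole. "jaw" is the opening, from -1 (shut) to 1 (fully open), so that 0 is half open, set as the call begins (left out, the last holds). The fingers move at their own pace and stop on an object; "newtons" is the grip in N (left out, the last holds). Time passes only in rows, so rows that do not move let the fingers close, or fill a call up. It gives the time, the measured TCP pose, the force and the opening at its end, in the units of the state.
- readout.observe(): the state, without advancing time (a new reading comes with each control period).
- optics.grab_frame(name): name is "side" or "top"; returns a dict with "pixels" (480x640x3 uint8, red, green, blue), "depth" (480x640 float32, m along the optical axis (not along the pixel's ray), 0 where there is no reading), "K" (3x3 intrinsics, pixels), "position" and "attitude" of the camera in the world. Camera axes: x right, y down, z forward; pixel columns grow to the right and rows downward; lengths in m; the calibration is good to about 2 mm. A picture is of the moment at which its call begins.
- bot.hand_in(): hands the job in, once; it reports no verdict.
The state is a dict: "time_s": time; "qpos": joint angles; "dq": joint speeds; "effort": joint torques, N m; "ee_pos": TCP position; "orientation": TCP orientation; "wrist_force": force on the tool from outside, world axes, zero at the start; "torque": the same for the moment, N m; "width": opening from 0.0 (shut) to 1.0 (fully open).
Only numpy, scipy, OpenCV 4.12 (cv2) and the standard library are available. Lean on these libraries where they do the work, as an engineer would, in place of code of your own. Each camera call takes 0.05 s, during which the arm holds its last target. There are 200 camera calls.

### The job

On the wrapping table stand two identical spring-loaded dump cups, each over its own catch tray. Find the cup that holds the steel wheel nut, push its black handle away from you past the latch and right over so that the nut drops into the tray under it, then let go so that the cup swings back upright. Do not tip the other cup, which holds a black trim plug.

Things in the scene. Friction and masses are not known exactly. Their poses are not given: they have to be found in the camera images.
- nut_stand: Grey steel stand, fixed, of the cup holding the nut. Origin on the table; x = dumping direction (away from the robot, turned up to 0.3 rad), z up. Base 260 x 110 mm, x -110 to 150. Tray inside: x -25 to 145, y -45 to 45, floor z 6, walls to z 40. Cheeks 130 high at x -30 to 30, y +-47.5, hold the hinge line: along y at x 0, z 110. Latch arm 155 high at x -60 to 6, y 55. All mm.
- nut_handle (a point): Centre of the rear (robot-side) face of the black handle plate behind that cup, 50 mm square, 6 mm thick, upright at rest: push here in the stand's +x. At rest it is at stand x -70.5, y 0, z 217 mm; the plate's free top is at z 242, and it runs on down the cup's back. It swings with the cup, forwards then down, about the hinge line; point z points along the plate to its free end.
- nut_cup (a joint): Tip angle (rad) of that cup: 0 upright, growing as the handle swings to stand +x and down; stop at 1.9. A leaf latch holds it: about 6 N at the handle to start, then 2 to 4 N beyond 0.2 rad, rising to 5 to 9 N near the stop (return spring), so follow it round the whole arc. By 1.7 rad the nut slides out within a second. Let go, it swings back in 1 to 2 s.
- wheel_nut: Loose steel hexagon wheel nut with a round flange 36 mm across, 34 mm high, about 90 g, standing on its flange on the floor (z 90 mm) of its 84 mm wide white plastic cup, which has a slanting pouring lip on its far side. Origin at the centre of the flange's underside.
- plug_cup (a joint): Tip angle (rad) of the cup on the other, identical stand, which holds a black plastic trim plug: 0 upright. Leave it upright.
Things that resemble listed ones, but are neither listed nor needed, are in the scene too. What is shaped like the wheel_nut but blue, orange or yellow is not meant.

How it is judged:
On the way:
1. the cup with the nut is tipped past its latch and right over (beyond 1.4 rad) (value of joint nut_cup above 1.4 rad), for 0.05 s.
At the end, for the whole second after the job is handed in: The nut lies at rest in the catch tray of its own stand (within the tray's walls, its origin less than 55 mm above the table), its cup has swung back upright (within 0.12 rad of 0), and the other cup is upright (within 0.12 rad) (value of joint each of nut_cup, plug_cup below 0.12 rad and x of wheel_nut in the frame of nut_stand between -0.03 and 0.15 m and y of wheel_nut in the frame of nut_stand between -0.05 and 0.05 m and z of wheel_nut in the frame of nut_stand below 0.055 m and linear speed of wheel_nut below 0.03 m/s); the robot touches nothing.
It fails at once if the other cup is tipped (beyond 0.3 rad) (value of joint plug_cup above 0.3 rad).
It also fails if it takes over 37 s, if anything falls off the work surface, if the arm or the gripper's body presses on something with over 40 N, if the wrist force passes 120 N, or if a joint passes its speed limit or range.

## Working session

There is one attempt and no reset: what is moved stays moved. The work goes in short steps, Python scripts to look and compute and a tool call to move; the robot and the scene stay as the last step left them, time stands still between calls to the robot, and variables do not carry over. Pictures are saved under pics/ and viewed, about 8 in all and at most 12, crops included, and the job is handed in when it is done.

Besides the shell and the picture viewer there is one more tool, called after "Request:" as a command line: name --argument value ..., lists and objects as JSON in quotes. carry_out: Moves the arm, as the interface text tells. Shifts and turns lie within -1 to 1; 1 stands for 30 cm of shift or 360 degrees of turn. Its arguments: {"type":"object","properties":{"series":{"type":"array","items":{"type":"array"}},"jaw":{"type":"number"},"newtons":{"type":"number"}},"required":["series"]}

```bash
mkdir -p pics; python3 - <<'E'
from plant import readout, optics
import cv2, numpy as np
s=readout.observe(); print(s)
for n in ("top","side"):
    f=optics.grab_frame(n); np.savez(f"{n}0.npz",**f)
    cv2.imwrite(f"pics/{n}0.png",f["pixels"][...,::-1]); print(n,f["K"],f["position"],f["attitude"])
E
```

```text
{'time_s': 0.0, 'qpos': array([-8.71926601e-01,  3.59381459e-01,  1.10713739e-02, -3.59361726e-04,
       -1.22408859e+00, -2.88089961e-01]), 'dq': array([-5.05105988e-04, -2.36816180e-05, -1.98757594e-03,  1.05603251e-03,
        4.53428226e-05, -1.15051265e-03]), 'effort': array([ 1.70130599e-03, -5.83323669e+01,  2.93435597e+01,  6.93687066e+00,
       -5.78694147e-03, -1.60424207e-05]), 'ee_pos': array([ 0.26932905, -0.61842277,  0.23037097]), 'orientation': array([-0.14361571,  0.69241623,  0.14472673,  0.69208993]), 'wrist_force': array([ 0.21764932,  0.63839961, -0.40573168]), 'torque': array([-0.04247872,  0.06122791, -0.00111318]), 'width': 0.9985558407949872}
top [[516.49275685   0.         317.08993524]
 [  0.         516.49275685 238.65789295]
 [  0.           0.           1.        ]] [ 0.4578115  -0.02904315  0.80526148] [ 0.71210926 -0.70127851  0.01924999 -0.02717156]
side [[497.97129763   0.         319.8237652 ]
 [  0.         497.97129763 241.12378676]
 [  0.           0.           1.        ]] [0.93589719 0.37387535 0.54069894] [ 0.34995486  0.80874408 -0.4311787  -0.19377701]
```

View pics/top0.png

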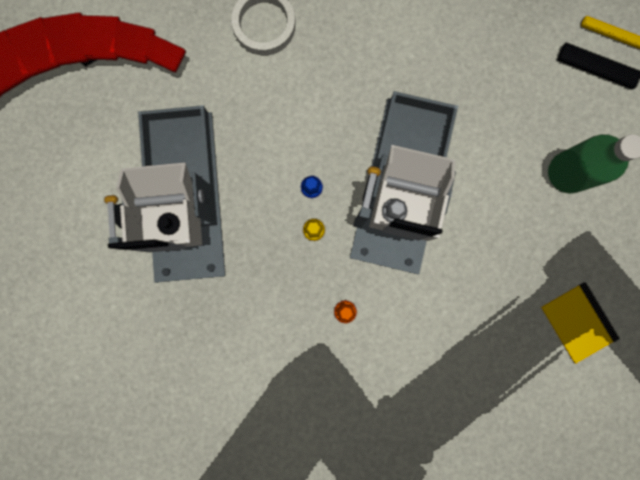

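View pics/side0.png

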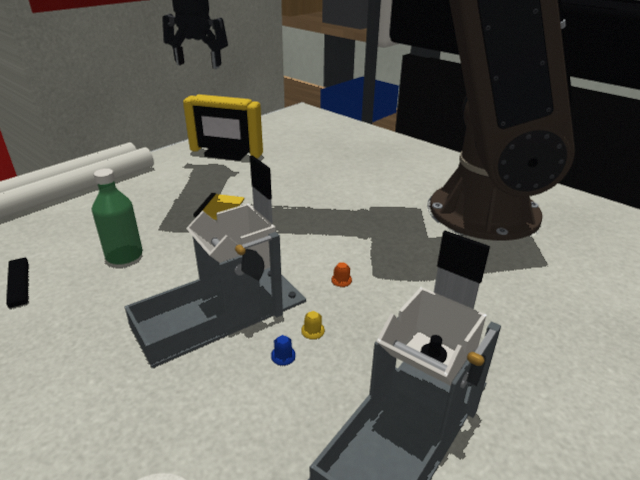

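The top view shows the steel nut in the right cup, at about (396,209), and the black plug in the left cup at (169,223). In the side view the nut cup is the far one, with its handle at (261,177). Next I'll measure the stand's pose and its handle.

```bash
cat > h.py <<'E'
import numpy as np, cv2
from scipy.spatial.transform import Rotation as R
def pts(f):
    v,u=np.mgrid[:480,:640]; K=f["K"]; d=f["depth"]
    c=np.stack([(u-K[0,2])/K[0,0]*d,(v-K[1,2])/K[1,1]*d,d],-1)
    return c@R.from_quat(f["attitude"]).as_matrix().T+f["position"]
def cast(f,u,v,z):
    K=f["K"]; r=R.from_quat(f["attitude"]).apply([(u-K[0,2])/K[0,0],(v-K[1,2])/K[1,1],1]); p=f["position"]
    return p+r*(z-p[2])/r[2]
E
python3 - <<'E'
from h import *
np.set_printoptions(precision=4,suppress=True)
t=dict(np.load("top0.npz")); s=dict(np.load("side0.npz"))
for u,v,z in [(395,93,.04),(456,105,.04),(350,258,.006),(418,273,.006),(365,252,.006),(408,262,.006)]: print(u,v,cast(t,u,v,z))
P=pts(t)
# base+tray footprint by depth: tray rim / base plate pixels, grey-blue
hsv=cv2.cvtColor(t["pixels"],cv2.COLOR_RGB2HSV)
for z0,z1,n in [(.033,.045,"rim"),(.003,.012,"base")]:
    m=(P[...,2]>z0)&(P[...,2]<z1)&(t["depth"]>0); m[:, :340]=0; m[:,470:]=0; m[:80]=0; m[280:]=0
    m&=t["pixels"].max(-1)<115
    p=P[m][:,:2].astype(np.float32); print(n,len(p),cv2.minAreaRect(p))
for n,f,(a,b,c,d) in [("top",t,(380,205,450,245)),("side",s,(240,145,285,215))]:
    P=pts(f); m=np.zeros((480,640),bool); m[b:d,a:c]=1
    m&=(f["pixels"].max(-1)<50)&(f["depth"]>0)&(P[...,2]>.18)&(P[...,2]<.26)
    p=P[m]; print(n,len(p),p.mean(0),np.percentile(p,2,0),np.percentile(p,98,0))
    x,y,w=p[:,0],p[:,1],None
    q=p-p.mean(0); U,S,V=np.linalg.svd(q,full_matrices=False); print(V[2],S/len(p)**.5)
    hi=p[p[:,2]>.236]; print("topedge",len(hi), hi.mean(0), cv2.minAreaRect(hi[:,:2].astype(np.float32)) if len(hi)>3 else "")
# all heights max in region around arm workspace
E
```

```text
395 93 [ 0.7303 -0.1343  0.04  ]
456 105 [ 0.7129 -0.2261  0.04  ]
350 258 [ 0.4811 -0.071   0.006 ]
418 273 [ 0.4596 -0.176   0.006 ]
365 252 [ 0.4907 -0.0941  0.006 ]
408 262 [ 0.4763 -0.1605  0.006 ]
rim 684 ((0.6210675239562988, -0.1531267911195755), (0.10231731832027435, 0.21582259237766266), 73.99602508544922)
base 5101 ((0.5995227694511414, -0.14123612642288208), (0.12574592232704163, 0.26048940420150757), 78.29246520996094)
top 469 [ 0.5098 -0.1309  0.2257] [ 0.5036 -0.1551  0.1834] [ 0.5174 -0.1071  0.2436]
[-0.9742  0.2228  0.0365] [0.019  0.0153 0.0012]
topedge 227 [ 0.5105 -0.1317  0.2413] ((0.5109925866127014, -0.1323583424091339), (0.05212334915995598, 0.005759637802839279), 76.960205078125)
side 605 [ 0.5162 -0.1271  0.2199] [ 0.51   -0.1539  0.1944] [ 0.5211 -0.1056  0.2416]
[ 0.9816 -0.1901  0.019 ] [0.0158 0.0145 0.0012]
topedge 122 [ 0.5149 -0.1295  0.2396] ((0.5138285160064697, -0.13018840551376343), (0.052201367914676666, 0.0066594406962394714), 76.50699615478516)
```

```bash
cat >> h.py <<'E'
O=np.array([.5775,-.147,0]); yaw=-.22
X=np.array([np.cos(yaw),np.sin(yaw),0]); Y=np.array([-np.sin(yaw),np.cos(yaw),0])
E
python3 - <<'E'
from h import *
from plant import readout
np.set_printoptions(precision=4,suppress=True)
s=readout.observe(); M=R.from_quat(s["orientation"]).as_matrix(); print(M)
for n,z in [("z=+X",X),("z=-X",-X),("z=+Y",Y),("z=-Y",-Y)]:
    x=np.array([0,0,-1.]); T=np.stack([x,np.cross(z,x),z],1)
    print(n,np.degrees(R.from_matrix(M.T@T).as_rotvec()))
E
```

```text
[[-0.0007 -0.3992  0.9168]
 [ 0.0013  0.9168  0.3992]
 [-1.      0.0015 -0.0001]]
z=+X [36.1362 -0.0354 -0.0808]
z=-X [-143.8637    0.105    -0.0459]
z=+Y [-53.8638   0.0328  -0.0839]
z=-Y [126.1362  -0.0998  -0.0391]
```

Request:
carry_out --series '[[[-0.083,0,0],[0.0251,0,0]],[[-0.083,0,0],[0.0251,0,0]],[[-0.083,0,0],[0.0251,0,0]],[[-0.083,0,0],[0.0251,0,0]],[[0,0.146,0.019],[0,0,0]],[[0,0.146,0.019],[0,0,0]],[[0,0.146,0.019],[0,0,0]],[[0,0.146,0.019],[0,0,0]],[[0,0.146,0.019],[0,0,0]],[[0,0.146,0.019],[0,0,0]]]' --jaw -1

```text
time_s: 1.35
ee_pos: [0.3604, -0.3683, 0.3306]
orientation: [0.078, 0.703, -0.078, 0.703]
wrist_force: [0.5, 0.2, 0.2]
width: 0.003
```

Request:
carry_out --series '[[[0,0.146,0.019],[0,0,0]],[[0,0.146,0.019],[0,0,0]],[[0,0.146,0.019],[0,0,0]],[[0,0.146,0.019],[0,0,0]],[[0,0.146,0.019],[0,0,0]],[[0,0.146,0.019],[0,0,0]],[[0,0,0],[0,0,0]],[[0,0,0],[0,0,0]],[[0,0,0],[0,0,0]],[[0,0,0],[0,0,0]]]'

```text
time_s: 2.6
ee_pos: [0.4507, -0.1216, 0.3309]
orientation: [0.078, 0.703, -0.078, 0.703]
wrist_force: [0.6, -0.3, -0.1]
width: -0.003
```

```bash
cat >> h.py <<'E'
def st(s):
    d=s["ee_pos"]-O; M=R.from_quat(s["orientation"]).as_matrix()
    T=np.stack([[0,0,-1.],Y,X],1)
    print("t %.2f"%s["time_s"],"stand xyz mm",np.round([d@X*1e3,d@Y*1e3,d[2]*1e3],1),"rot err deg",np.degrees(R.from_matrix(M.T@T).as_rotvec()).round(2),"F",s["wrist_force"].round(1),"w",round(s["width"],2))
E
python3 -c "
from h import *
from plant import readout
st(readout.observe())"
```

```text
t 2.60 stand xyz mm [-129.3   -2.8  330.9] rot err deg [-0.08 -0.    0.  ] F [ 0.6 -0.3 -0.1] w -0.0
```

Request:
carry_out --series '[[[0.1,0.009,0],[0,0,0]],[[0.1,0,0],[0,0,0]],[[0.1,0,0],[0,0,0]],[[0.1,0,0],[0,0,0]],[[0,0,0.03],[0,0,0]],[[0,0,0.03],[0,0,0]],[[0,0,0.03],[0,0,0]],[[0,0,0.02],[0,0,0]],[[0,0,0.02],[0,0,0]],[[0,0,0],[0,0,0]]]'

```text
time_s: 3.85
ee_pos: [0.49, -0.1268, 0.2109]
orientation: [0.078, 0.703, -0.078, 0.703]
wrist_force: [-0.6, 0.7, 0.1]
width: 0.001
```

```bash
python3 -c "
from h import *
from plant import readout,optics
st(readout.observe())
f=optics.grab_frame('side');cv2.imwrite('pics/s1.png',cv2.resize(f['pixels'][60:330,130:430,::-1],None,fx=2,fy=2))
# planned TCP path: front edge of tip follows the handle point
th=np.arange(0,1.86,.1);x=-70.5*np.cos(th)+107*np.sin(th);z=110+107*np.cos(th)+70.5*np.sin(th)
for a,b,c in zip(th,x-11*np.cos(np.minimum(th,1.85)),z): print(round(a,2),b.round(1),c.round(1))
"
```

```text
t 3.85 stand xyz mm [-89.8   0.6 210.9] rot err deg [-0.01 -0.    0.  ] F [-0.6  0.7  0.1] w 0.0
0.0 -81.5 217.0
0.1 -70.4 223.5
0.2 -58.6 228.9
0.3 -46.2 233.1
0.4 -33.4 236.0
0.5 -20.2 237.7
0.6 -6.8 238.1
0.7 6.6 237.3
0.8 20.0 235.1
0.9 33.2 231.7
1.0 46.0 227.1
1.1 58.4 221.4
1.2 70.2 214.5
1.3 81.3 206.6
1.4 91.6 197.7
1.5 101.0 187.9
1.6 109.3 177.3
1.7 116.6 166.1
1.8 122.7 154.3
```

View pics/s1.png

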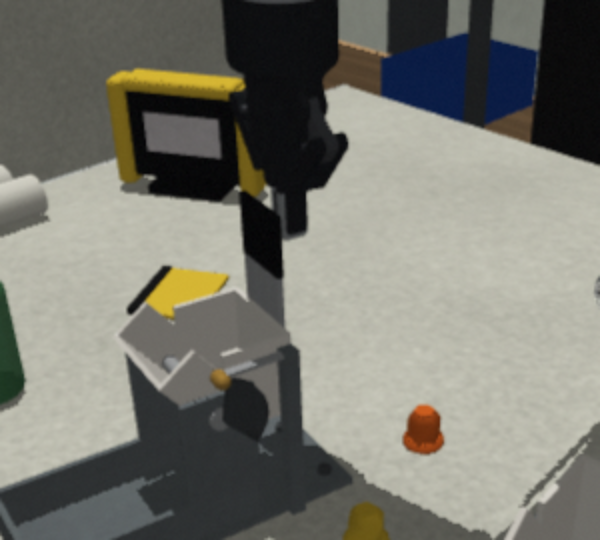

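The shut fingertips, at about (290,235) in the crop, stand right behind the black plate at mid-height. I'll start the push along the arc.

Request:
carry_out --series '[[[-0.007,0,0.017],[0,0,0]],[[-0.01,0,0.013],[0,0,0]],[[-0.01,0,0.017],[0,0,0]],[[-0.015,0,0.019],[0,0,0]],[[-0.009,0,0.02],[0,0,0]],[[-0.009,0,0.02],[0,0,0]],[[-0.007,0,0.02],[0,0,0]],[[-0.007,0,0.02],[0,0,0]],[[-0.005,0,0.021],[0,0,0]],[[-0.005,0,0.021],[0,0,0]]]'

```text
time_s: 5.15
ee_pos: [0.5449, -0.1392, 0.2362]
orientation: [0.078, 0.703, -0.078, 0.703]
wrist_force: [-3.9, 1.8, 0.6]
width: -0.003
```

```bash
python3 -c "
from h import *
from plant import readout,optics
st(readout.observe())
f=optics.grab_frame('side');cv2.imwrite('pics/s2.png',cv2.resize(f['pixels'][60:330,130:430,::-1],None,fx=2,fy=2))"
```

```text
t 5.15 stand xyz mm [-33.5   0.5 236.2] rot err deg [-0.   -0.02  0.01] F [-3.9  1.8  0.6] w -0.0
```

View pics/s2.png

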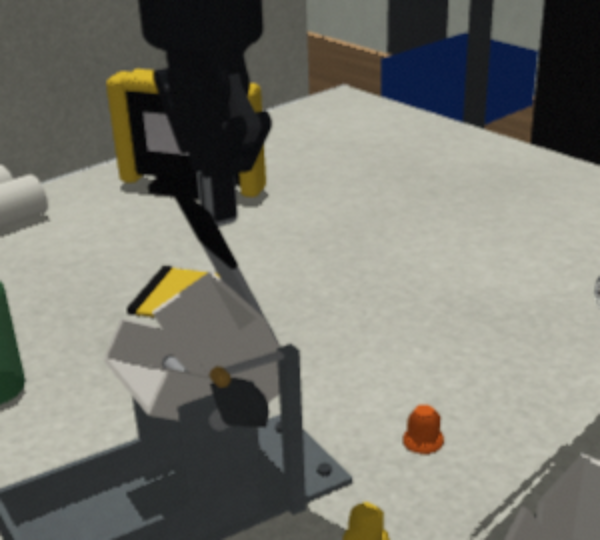

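The cup is past its latch at about 0.4 rad, with the finger on the black plate near (212,213). I'll keep following the arc.

Request:
carry_out --series '[[[-0.006,0,0.044],[0,0,0]],[[-0.001,0,0.045],[0,0,0]],[[0.003,0,0.045],[0,0,0]],[[0.007,0,0.045],[0,0,0]],[[0.011,0,0.044],[0,0,0]],[[0.015,0,0.043],[0,0,0]],[[0.019,0,0.041],[0,0,0]],[[0.023,0,0.039],[0,0,0]],[[0.026,0,0.037],[0,0,0]],[[0.03,0,0.034],[0,0,0]]]'

```text
time_s: 6.45
ee_pos: [0.6678, -0.1666, 0.1977]
orientation: [0.078, 0.703, -0.078, 0.703]
wrist_force: [-3.2, -0.2, 3.7]
width: -0.001
```

```bash
python3 -c "
from h import *
from plant import readout,optics
st(readout.observe())
f=optics.grab_frame('side');cv2.imwrite('pics/s3.png',cv2.resize(f['pixels'][60:380,80:380,::-1],None,fx=1.8,fy=1.8))"
```

```text
t 6.45 stand xyz mm [ 92.3   0.6 197.7] rot err deg [0.   0.04 0.  ] F [-3.2 -0.2  3.7] w -0.0
```

View pics/s3.png

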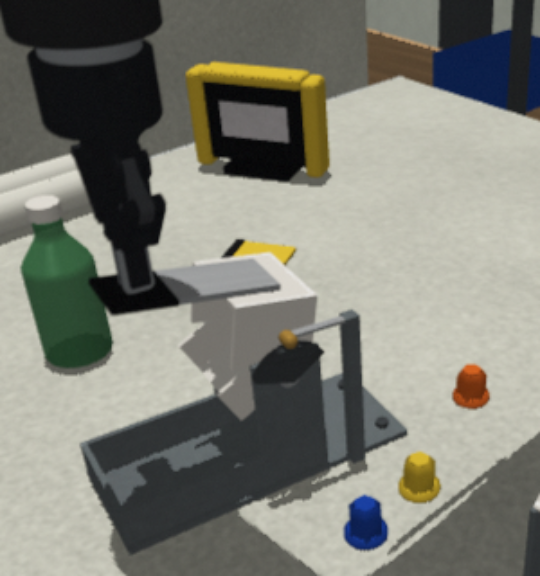

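The cup is at about 1.4 rad and the finger rests on the black plate near (135,285). On to about 1.8 rad, then hold.

Request:
carry_out --series '[[[0.016,0,0.016],[0,0,0]],[[0.016,0,0.016],[0,0,0]],[[0.018,0,0.014],[0,0,0]],[[0.018,0,0.014],[0,0,0]],[[0.019,0,0.012],[0,0,0]],[[0.019,0,0.012],[0,0,0]],[[0.02,0,0.01],[0,0,0]],[[0.02,0,0.01],[0,0,0]],[[0,0,0],[0,0,0]],[[0,0,0],[0,0,0]]]'

```text
time_s: 7.75
ee_pos: [0.6975, -0.1732, 0.1541]
orientation: [0.078, 0.703, -0.078, 0.703]
wrist_force: [0.4, -0.1, 3.0]
width: -0.006
```

Request:
carry_out --series '[[[0,0,0],[0,0,0]],[[0,0,0],[0,0,0]],[[0,0,0],[0,0,0]],[[0,0,0],[0,0,0]],[[0,0,0],[0,0,0]],[[0,0,0],[0,0,0]],[[0,0,0],[0,0,0]],[[0,0,0],[0,0,0]],[[0,0,0],[0,0,0]],[[0,0,0],[0,0,0]]]'

```text
time_s: 9.0
ee_pos: [0.6974, -0.1731, 0.1543]
orientation: [0.078, 0.703, -0.078, 0.703]
wrist_force: [1.4, -1.7, 2.9]
width: 0.0
```

```bash
python3 -c "
from h import *
from plant import readout,optics
st(readout.observe())
f=optics.grab_frame('side');cv2.imwrite('pics/s4.png',cv2.resize(f['pixels'][60:380,80:380,::-1],None,fx=1.8,fy=1.8))"
```

```text
t 9.00 stand xyz mm [122.7   0.6 154.3] rot err deg [ 0.    0.02 -0.  ] F [ 1.4 -1.7  2.9] w 0.0
```

View pics/s4.png

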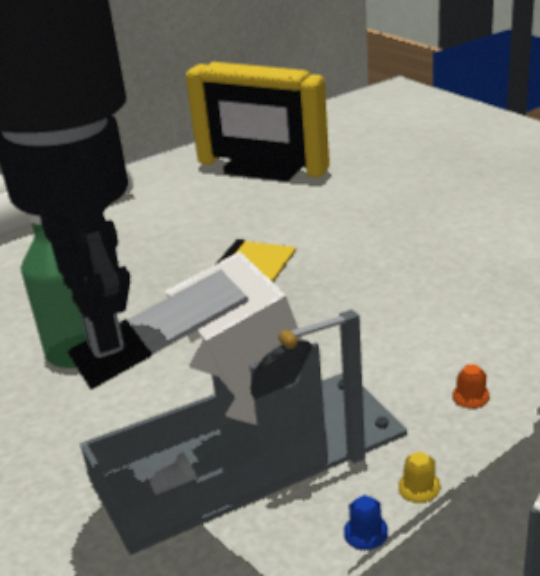

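A grey nut-like object lies in the tray at about (175,470), and the cup is at about 1.8 rad. I'll let go by lifting straight up.

Request:
carry_out --series '[[[-0.15,0,0],[0,0,0]],[[-0.15,0,0],[0,0,0]],[[-0.15,0,0],[0,0,0]],[[-0.15,0,0],[0,0,0]],[[0,0,0],[0,0,0]],[[0,0,0],[0,0,0]],[[0,0,0],[0,0,0]],[[0,0,0],[0,0,0]],[[0,0,0],[0,0,0]],[[0,0,0],[0,0,0]]]'

```text
time_s: 10.3
ee_pos: [0.6972, -0.1732, 0.334]
orientation: [0.078, 0.703, -0.078, 0.703]
wrist_force: [0.2, 0.9, 0.2]
width: -0.001
```

Request:
carry_out --series '[[[0,-0.1,0],[0,0,0]],[[0,-0.1,0],[0,0,0]],[[0,-0.1,0],[0,0,0]],[[0,-0.1,0],[0,0,0]],[[0,-0.1,0],[0,0,0]],[[0,-0.1,0],[0,0,0]],[[0,0,0],[0,0,0]],[[0,0,0],[0,0,0]],[[0,0,0],[0,0,0]],[[0,0,0],[0,0,0]]]'

```text
time_s: 11.55
ee_pos: [0.6582, -0.348, 0.3344]
orientation: [0.077, 0.703, -0.077, 0.703]
wrist_force: [-0.2, -1.1, 0.7]
width: -0.001
```

```bash
python3 -c "
from h import *
from plant import readout,optics
st(readout.observe())
f=optics.grab_frame('side');cv2.imwrite('pics/s5.png',f['pixels'][...,::-1])
P=pts(f);m=np.zeros((480,640),bool);m[145:215,235:290]=1
m&=(f['pixels'].max(-1)<50)&(P[...,2]>.18)&(P[...,2]<.26);print(m.sum(),P[m].mean(0))
g=optics.grab_frame('top');cv2.imwrite('pics/t5.png',g['pixels'][...,::-1])"
```

```text
t 11.55 stand xyz mm [ 122.7 -178.6  334.4] rot err deg [ 0.05  0.01 -0.  ] F [-0.2 -1.1  0.7] w -0.0
603 [ 0.51618742 -0.12696974  0.21993666]
```

View pics/s5.png

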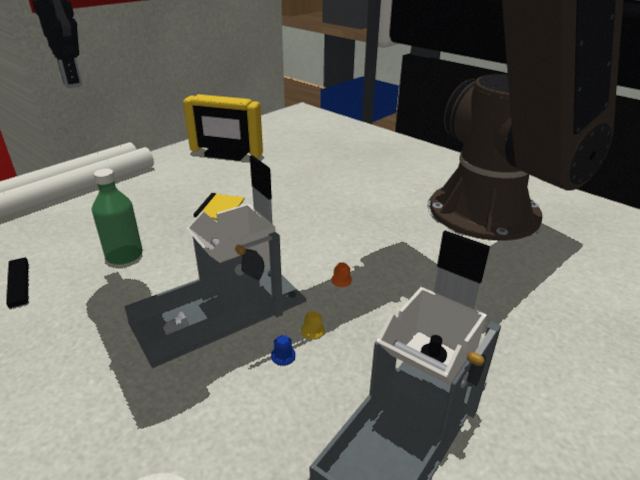

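View pics/t5.png

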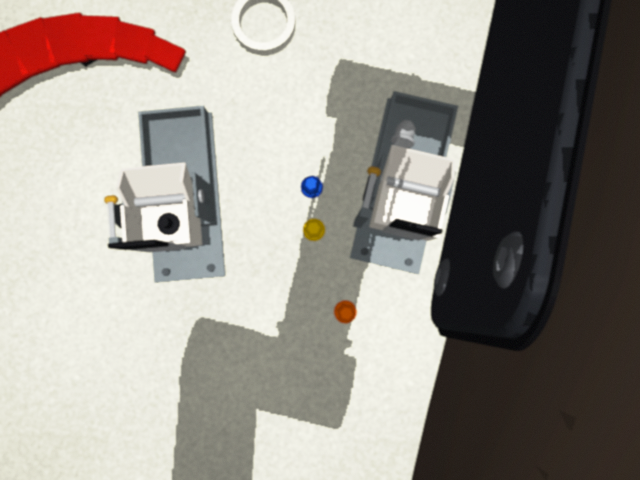

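The cup is empty and upright. Its handle reads the same position as before the push, and the nut lies in its tray at (406,132) in the top view. The plug cup is untouched. I'll check that the nut is still, then hand in.

```bash
python3 -c "
from h import *
from plant import readout,optics,bot
a=[optics.grab_frame('top') for _ in range(12)]
d=[np.abs(f['pixels'][110:155,385:435].astype(int)-a[0]['pixels'][110:155,385:435]).mean().round(2) for f in a]
print(d)
P=pts(a[0])[126:138,402:411].reshape(-1,3); q=np.median(P,0)-O; print('nut stand', q@X,q@Y,q[2])
st(readout.observe())
if max(d[1:])<1.5*d[1]+.5: print(bot.hand_in())"
```

```text
[np.float64(0.0), np.float64(1.0), np.float64(1.15), np.float64(1.22), np.float64(1.35), np.float64(1.4), np.float64(1.57), np.float64(1.7), np.float64(1.75), np.float64(1.75), np.float64(1.77), np.float64(1.77)]
nut stand 0.09390988093927556 0.015855828722905745 0.03548486867527828
t 12.25 stand xyz mm [ 122.5 -179.4  334.2] rot err deg [-0. -0.  0.] F [-0.9  0.7 -0.6] w 0.0
the job is handed in; nothing more can be done
None
```

I tipped the nut cup over and the nut dropped into its own tray; the job is handed in at about 12.3 s of the 37 s allowed.

The nut was in the right-hand cup, seen from above. I pushed its handle along the arc to about 1.8 rad with the shut fingers and held it there for about 1.5 s. Contact forces stayed around 5 N at the readings I took. I then lifted straight off and moved clear.

**Last checks:**
- **Nut:** it lies in its tray at about stand x 94, y 16 mm, with its upper surface about 35 mm above the table.
- **Nut cup:** it is empty and upright; the side camera shows its handle in the same place as before the push.
- **Plug cup:** it is upright and still holds the plug, judged by eye in both views.
- **Robot:** it touches nothing, and the wrist force is only noise.

One check was not perfectly clean. Over 0.6 s, the picture difference around the nut crept from 1.0 to 1.77 grey levels before levelling off. The nut may have still been rocking or rolling very slightly until just before hand-in. It passed the limit I had set for being still, and it looked at rest in the last frames.

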